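# Push the tube tea strainer home on its leaning drip spigot

### The job

Put the tube tea strainer away on the drip stand: take it off the tray, slip its open end over the leaning spigot and push it down the spigot, driving the stiff collar ahead of it, until the collar sits on the shoulder and the strainer on the collar. The spigot may be clamped a little off-centre in its slot, so feel for it. Let go at the end; do not force anything, do not bend the stand's arm to another angle, and leave the glasses and the sugar bowl where they are.

Things in the scene. Friction and masses are not known exactly. Their poses are not given: they have to be found in the camera images.
- strainer: tube tea strainer of perforated stainless steel, 90 g, standing upright on the tray with its open end down: a straight tube, 30 mm outside and 24 mm inside diameter, 95 mm long, closed at the top, with a 14 mm wide, 13 mm high knob on top. Origin: centre of the open mouth (lower end). z runs along the tube from the mouth to the closed top.
- strainer_top (a point): centre of the tube's closed end, 95 mm above the mouth along its axis, under the knob
- tray: hexagonal stainless tray lying on the counter, does not move, 140 mm a side, 242 mm across the flats, floor 4 mm thick, rim 12 mm high. Origin: centre of the underside. The strainer and two of the glasses stand on it, 60 mm from its centre, in any order.
- stand: fixed stainless drip stand: base disc 120 mm across, 12 mm high; from a stiff knuckle 35 mm up an arm leans 24 to 38 degrees towards the stand's -x (roughly to the robot), ending in a head 74 mm wide with a slot along y. In the slot is clamped, parallel to the arm, the spigot: a steel post 22 mm in diameter, end slightly bevelled, on a shoulder 36 mm across. Origin: centre of the underside.
- seat (a point): point on the arm's axis, 60 mm from the knuckle, above the slot's middle, level with the tube's mouth when fully home on the lowered collar. z runs up along the arm, parallel to the spigot; y along the slot. The spigot's own axis is clamped immovably up to 10 mm from this point along y, to either side (not told). The shoulder's top is 12 mm lower.
- tip_level (a point): point on the arm's axis, 70 mm above the seat point along z, level with the spigot's free end; the centre of that end lies up to 10 mm from it along y, to either side (not told)
- collar (a joint): grey ring 33 mm across and 12 mm high round the spigot, that slides along it with stiff friction (about 9 N). Value in m: how far it is pushed down; 0 = fully up (its top is then 18 mm above the seat point), 0.018 = fully down on the shoulder. It stays where it is pushed. It starts between 0 and 0.005.
- glass_a: tea glass in a chrome wire holder, 62 mm across, 88 mm high, with a handle that sticks out to 53 mm from the axis at its own +x. On the tray. Origin: centre of the underside. Leave alone.
- glass_b: a glass in a holder just like glass_a, also on the tray. Leave alone.
- glass_c: a glass in a holder just like glass_a, on the counter beyond the stand. Leave alone.
- sugar_bowl: round lidded ceramic sugar bowl, 90 mm across, 90 mm high, on the counter beyond the stand. Origin: centre of the underside. Leave alone.
Things that resemble listed ones, but are neither listed nor needed, are in the scene too. There is more than one size of the strainer; the one meant has the size given above.

How it is judged:
By the outcome, as a careful person would: the job done as asked, in the order asked, and still so for the second after the job is handed in, with the robot touching nothing.
It also fails if it takes over 61 s, if anything falls off the work surface, if the arm or the gripper's body presses on something with over 40 N, if the wrist force passes 120 N, or if a joint passes its speed limit or range.

### The arm

A 6-joint arm with a two-finger parallel gripper is mounted at the origin on the work surface. World frame = base frame: x ahead of the robot, y to its left, z up, the work surface at z = 0. Lengths are in m, angles in rad, forces in N, time in s.
With the tool pointing down it reaches from about 0.15 to 0.775 m from the base axis. Payload 6.1 kg.
Tool frame: the origin (TCP) lies between the finger pads; the fingertips stand 14 mm ahead of it and the grasp point (between the pads) lies 5 mm behind it; z points along the fingers, y is the line along which they close (so a half turn about z gives the same grasp; the last joint's range is limited). The gripper opens to 85 mm and grips with 20 to 120 N. Pads are 22 mm wide; open, the fingers measure 114 mm over their backs; the gripper's body (76 mm by 85 mm) begins 54 mm behind the grasp point. The pads swing forward as they close: fully open they stand 13 mm farther back than shut.
Start: joints at [-1.152, 0.126, -0.04, 1.405, 0, 1.571], TCP at [0.213, -0.48, 0.245] pointing down, gripper open.
Joint ranges: [-2.72, 2.72], [-0.95, 1.95], [-1.27, 1.35], [-1.78, 2.02], [-1.46, 1.47], [-3.14, 3.14]. Speed limits (rad/s): [2.39, 2.39, 3.01, 3.14, 3.14, 3.14].

### API

Orientations are given as a unit quaternion [w, x, y, z].
In Python, from plant import manip, optics, ticket gives the robot as it stands.
- The arm moves only by the tool arm_command, never from a script. Its argument "steps" is one flat list of numbers, 4 for each row, row after row: the shift along the tool's x, y, z in m, then the turn about the tool's z in rad. In form: [dx, dy, dz, yaw, dx, dy, dz, yaw, ...]. A call has exactly 8 rows; each row shifts and turns the commanded pose from where the row before left it, along the tool's axes as they then stand; what a row does not reach is not made up. A row lasts 1/10 s, in which the tool goes at most 50 mm and 8.59 degrees, less where a joint would pass 70% of its speed; a pose out of reach is approached as far as the arm can. A call with a gripper value outside its range is refused whole. "hand" is the closure in counts, from 0 (fully open) to 255 (shut), set as the call begins (left out, the last holds). The fingers move at their own pace and stop on an object; the grip force is fixed at half the most. Time passes only in rows, so rows that do not move let the fingers close, or fill a call up. It gives the time, the measured TCP pose, the force, the opening and the grip force at its end, in the units of the state.
- manip.state(): the state, without advancing time (a new reading comes with each control period).
- optics.snapshot(name): name is "side" or "top" or "wrist"; returns a dict with "frame" (400x640x3 uint8, red, green, blue), "z_map" (400x640 float32, m along the optical axis (not along the pixel's ray), 0 where there is no reading), "fx", "fy", "cx", "cy" (pixels), "position" and "orientation" of the camera in the world; the wrist camera has in their place "T_tool_cam" (4x4, takes a point from camera to tool coordinates, whose origin is the TCP and whose axes are the flange's). Camera axes: x right, y up, looking along -z (the intrinsics and any distortion apply to the point x, -y, -z); pixel columns grow to the right and rows downward; lengths in m; the calibration is good to about 2 mm. A picture is of the moment at which its call begins: read the wrist's pose just before it.
- ticket.hand_in(): hands the job in; it is judged then, once.
The state is a dict: "t": time; "q": joint angles; "dq": joint speeds; "joint_efforts": joint torques, N m; "eef_pos": TCP position; "orientation": TCP orientation; "wrist_force": force on the tool from outside, world axes, zero at the start; "torque": the same for the moment, N m; "finger_gap": finger opening in m; "grip_force": force on a finger pad.
Only numpy, scipy, OpenCV 4.12 (cv2) and the standard library are available. Lean on these libraries where they do the work, as an engineer would, in place of code of your own. Each camera call takes 0.05 s, during which the arm holds its last target. There are 200 camera calls.

## Working session

There is one attempt and no reset: what is moved stays moved. The work goes in short steps, Python scripts to look and compute and a tool call to move; the robot and the scene stay as the last step left them, time stands still between calls to the robot, and variables do not carry over. Pictures are saved under pics/ and viewed, at most 10 in all, crops included, and the job is handed in when it is done.

Besides the shell and the picture viewer there is one more tool, called in YAML: its name, and indented under it one key for each argument. arm_command: Moves the arm, as the interface text tells. Its arguments: {"type":"object","properties":{"steps":{"type":"array"},"hand":{"type":"number"}},"required":["steps"]}

```bash
mkdir -p pics; cat > h.py <<'E'
import sys; sys.path.insert(0,'.')
import numpy as np, cv2
from scipy.spatial.transform import Rotation as R
from plant import manip, optics, ticket
def rot(q): return R.from_quat([q[1],q[2],q[3],q[0]]).as_matrix()
def snap(n):
    s=manip.state(); c=optics.snapshot(n)
    if n=='wrist':
        T=np.eye(4);T[:3,:3]=rot(s['orientation']);T[:3,3]=s['eef_pos'];M=T@np.array(c['T_tool_cam'])
    else:
        M=np.eye(4);o=np.array(c['orientation']);M[:3,:3]=rot(o) if o.size==4 else o;M[:3,3]=c['position']
    c['M']=M; return c
def pts(c):
    z=c['z_map'];v,u=np.mgrid[:400,:640]
    P=np.stack([(u-c['cx'])/c['fx']*z,-(v-c['cy'])/c['fy']*z,-z],-1)
    W=P@c['M'][:3,:3].T+c['M'][:3,3]; W[z<=0]=np.nan; return W
def proj(c,p):
    q=(np.asarray(p)-c['M'][:3,3])@c['M'][:3,:3]
    return np.stack([c['cx']+c['fx']*q[...,0]/-q[...,2],c['cy']-c['fy']*q[...,1]/-q[...,2]],-1)
def save(n,im): cv2.imwrite('pics/'+n,im[...,::-1])
E
python3 - <<'E'
from h import *
a=snap('side');b=snap('top')
for n,c in(('side',a),('top',b)):
    print(n,[k for k in c],c['M'].round(3).tolist(),c['fx'],c['fy'],c['cx'],c['cy']); np.save(n+'.npy',c,allow_pickle=True); save(n+'.png',c['frame'])
print(manip.state())
E
```

```text
side ['frame', 'z_map', 'fx', 'fy', 'cx', 'cy', 'position', 'orientation', 'M'] [[-0.954, 0.174, -0.243, 0.361], [-0.298, -0.503, 0.812, 0.837], [0.019, 0.847, 0.532, 0.672], [0.0, 0.0, 0.0, 1.0]] 459.3456008306549 459.3456008306549 315.99447667400227 204.21308018635094
top ['frame', 'z_map', 'fx', 'fy', 'cx', 'cy', 'position', 'orientation', 'M'] [[0.01, 0.983, -0.185, 0.395], [-1.0, 0.009, -0.002, -0.002], [-0.0, 0.185, 0.983, 1.241], [0.0, 0.0, 0.0, 1.0]] 469.41609255666725 469.41609255666725 322.8830837617661 191.74041851327257
{'t': 0.1, 'q': array([-1.15204531e+00,  1.26344588e-01, -4.04752670e-02,  1.40538482e+00,
        1.79612828e-05,  1.57078125e+00]), 'dq': array([ 0.00022738, -0.00071921,  0.00158389,  0.00113081, -0.00238259,
       -0.00038811]), 'joint_efforts': array([-9.12358973e-05, -4.36907315e+01,  3.53604305e+01,  1.37077915e-02,
        5.10442555e-05, -2.34688343e-05]), 'eef_pos': array([ 0.21334723, -0.47933841,  0.24460778]), 'orientation': array([-6.90665328e-04,  9.78159098e-01,  2.07856402e-01, -1.37572672e-04]), 'wrist_force': array([0.49628166, 1.10539107, 0.51164133]), 'torque': array([-0.04211319, -0.06700778, -0.07451583]), 'grip_force': 0.0, 'finger_gap': 0.0854099664820394}
```

View pics/side.png

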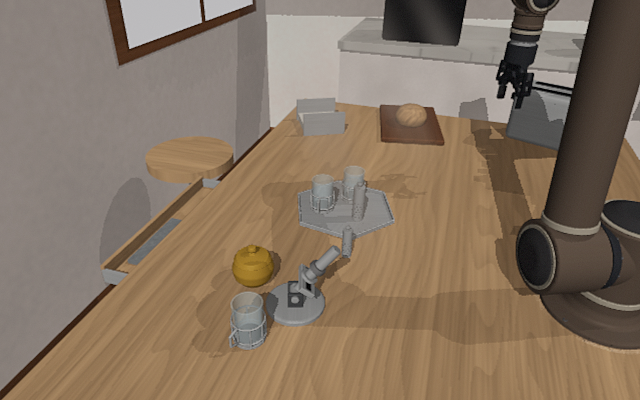

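View pics/top.png

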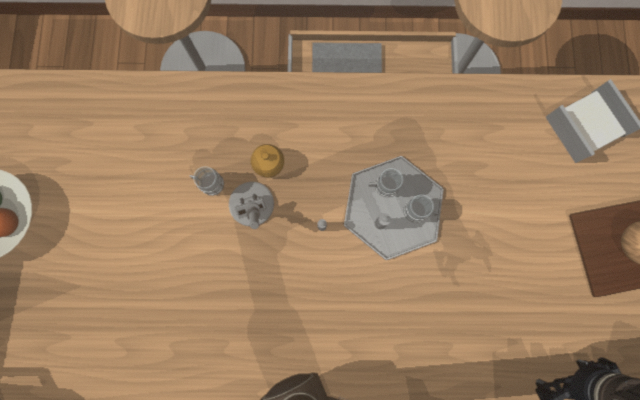

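The side view shows two tubes: one on the tray at (359,200), which is (382,222) in the top view, and a smaller one on the counter at (347,240), which is (321,225) in the top view. The one on the tray fits the description. The stand is at (297,295) side and (252,205) top. Next I'll measure them and confirm with one crop.

```bash
python3 - <<'E'
from h import *
L=lambda n:np.load(n+'.npy',allow_pickle=True).item()
a,b=L('side'),L('top')
A,B=pts(a),pts(b)
def box(c,u0,u1,v0,v1,s): return cv2.resize(c['frame'][v0:v1,u0:u1],None,fx=s,fy=s,interpolation=cv2.INTER_CUBIC)
i1=box(a,220,400,160,360,3);i2=box(b,235,395,150,260,2)
im=np.zeros((600,860,3),np.uint8);im[:600,:540]=i1;im[:220,540:860]=i2
save('crop1.png',im[:, :800])
# tubes: top view depth blobs & side
for n,P in(('A',A),('B',B)):
    m=(P[...,2]>.02)&(P[...,2]<.3)&(P[...,0]>.2)&(P[...,0]<.65)&(abs(P[...,1])<.4)
    k,l,s,c=cv2.connectedComponentsWithStats(m.astype(np.uint8))
    for i in range(1,k):
        if s[i,4]>15:
            Q=P[l==i]; t=Q[Q[:,2]>np.percentile(Q[:,2],98)-.006]
            print(n,s[i],c[i].round(),'mean',Q.mean(0).round(3),'zmax',Q[:,2].max().round(3),'topmean',t.mean(0).round(4),'min',Q.min(0).round(3),'max',Q.max(0).round(3))
# stand base
m=(abs(B[...,2]-.012)<.005)&(np.hypot(B[...,0]-np.nanmean(B[200:215,232:238,0]),0)<.1)
u,v=np.meshgrid(range(640),range(400))
k=m&(u>225)&(u<280)&(v>178)&(v<232)
(cu,cv),r=cv2.minEnclosingCircle(np.argwhere(k)[:,::-1].astype(np.float32))
print('base',cu,cv,r,B[k].min(0),B[k].max(0))
E
```

```text
A [341 166  24  52 906] [354. 188.] mean [ 0.566 -0.195  0.068] zmax 0.111 topmean [ 0.5439 -0.1472  0.1023] min [ 0.529 -0.275  0.02 ] max [ 0.611 -0.131  0.111]
A [317 175  17  37 465] [325. 194.] mean [ 0.633 -0.155  0.06 ] zmax 0.095 topmean [ 0.6339 -0.1657  0.0905] min [ 0.615 -0.198  0.02 ] max [ 0.65  -0.116  0.095]
A [341 226  12  26 237] [346. 239.] mean [0.534 0.01  0.053] zmax 0.084 topmean [0.5347 0.0049 0.0812] min [ 0.523 -0.004  0.02 ] max [0.546 0.017 0.084]
A [ 287  246   53   60 1222] [309. 277.] mean [0.565 0.19  0.08 ] zmax 0.145 topmean [0.5248 0.1669 0.1389] min [0.513 0.149 0.02 ] max [0.614 0.225 0.145]
A [238 292  28  51 873] [252. 320.] mean [0.632 0.309 0.059] zmax 0.09 topmean [0.6319 0.3043 0.0863] min [0.615 0.269 0.02 ] max [0.65  0.332 0.09 ]
B [193 176  30  18 229] [208. 185.] mean [0.631 0.296 0.063] zmax 0.093 topmean [0.6307 0.2967 0.0884] min [0.615 0.269 0.02 ] max [0.65  0.328 0.093]
B [368 178  35  19 234] [386. 187.] mean [ 0.63  -0.161  0.061] zmax 0.096 topmean [ 0.6302 -0.1694  0.0917] min [ 0.615 -0.198  0.02 ] max [ 0.65  -0.117  0.096]
B [234 194  32  35 613] [250. 209.] mean [0.567 0.181 0.085] zmax 0.145 topmean [0.5259 0.1637 0.1398] min [0.515 0.147 0.031] max [0.614 0.225 0.145]
B [404 194  34  28 440] [420. 207.] mean [ 0.58  -0.246  0.063] zmax 0.098 topmean [ 0.5815 -0.2431  0.0919] min [ 0.549 -0.292  0.02 ] max [ 0.61  -0.212  0.098]
B [375 213  15  16 173] [382. 220.] mean [ 0.542 -0.146  0.087] zmax 0.113 topmean [ 0.5448 -0.1495  0.1099] min [ 0.53  -0.162  0.02 ] max [ 0.559 -0.135  0.113]
B [317 219   9  11  84] [321. 224.] mean [0.533 0.004 0.068] zmax 0.087 topmean [0.5357 0.0035 0.083 ] min [ 0.524 -0.006  0.021] max [0.546 0.015 0.087]
base 251.30477905273438 207.06228637695312 27.850685119628906 [0.53573626 0.11675512 0.00704597] [0.65240292 0.25829464 0.01693573]
```

View pics/crop1.png

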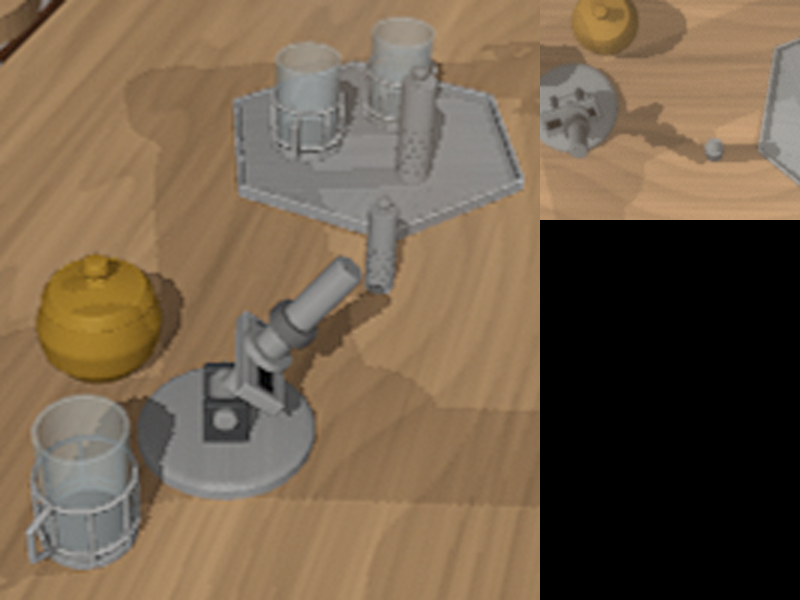

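The crop shows the stand at left, with the spigot end near side px (335,265), and both tubes. The tray tube is the larger: about 30 mm wide, knob top at z = 0.113, matching 4+95+13 mm. The counter one is about 20 mm wide and 87 mm high, so it's the decoy. The tool can't tilt, so I'll pivot the tube in the grip against the tray rim. Now I'll fit the strainer, tray edge and spigot axis.

```bash
cat > fit.py <<'E'
from h import *
from scipy.optimize import least_squares
def cyl(P,r,x0,n=3):
    # x0: x,y at z=zr ; slopes
    zr=.12
    def f(p):
        a=np.array([p[2],p[3],1]);a/=np.linalg.norm(a)
        d=P-[p[0],p[1],zr];return np.linalg.norm(np.cross(d,a),axis=1)-r
    s=least_squares(f,x0,loss='soft_l1',f_scale=.001);return s.x,np.sqrt(np.median(f(s.x)**2))
E
python3 - <<'E'
from fit import *
L=lambda n:np.load(n+'.npy',allow_pickle=True).item()
a,b=L('side'),L('top');A,B=pts(a),pts(b)
# strainer: vertical, r 15
for n,P in(('A',A),('B',B)):
    Q=P[(np.hypot(P[...,0]-.544,P[...,1]+.148)<.022)&(P[...,2]>.03)&(P[...,2]<.094)]
    s=least_squares(lambda p:np.hypot(Q[:,0]-p[0],Q[:,1]-p[1])-.015,[.544,-.148],loss='soft_l1',f_scale=.001);print('strainer',n,len(Q),s.x.round(4))
    k=P[(np.hypot(P[...,0]-.544,P[...,1]+.148)<.022)&(P[...,2]>.104)];print('knob',k.mean(0).round(4))
# spigot: points above z .095 near
for n,P in(('A',A),('B',B),('AB',None)):
    if P is None: P=np.concatenate([A.reshape(-1,3),B.reshape(-1,3)])
    Q=P.reshape(-1,3);Q=Q[(Q[:,0]>.49)&(Q[:,0]<.6)&(Q[:,1]>.13)&(Q[:,1]<.23)&(Q[:,2]>.112)&(Q[:,2]<.2)]
    p,e=cyl(Q,.011,[.55,.17,-.5,-.1])
    ax=np.r_[p[2:],1];ax/=np.linalg.norm(ax)
    t=(Q-[p[0],p[1],.12])@ax
    print('spigot',n,len(Q),p.round(4),'res',e,'tilt',np.degrees(np.arccos(ax[2])).round(1),'az',np.degrees(np.arctan2(ax[1],ax[0])).round(1),'end',(np.array([p[0],p[1],.12])+ax*np.percentile(t,99)).round(4))
# base disc centre
for P in(A,B):
    Q=P[(abs(P[...,2]-.012)<.004)&(np.hypot(P[...,0]-.597,P[...,1]-.187)<.09)]
    c,r=cv2.minEnclosingCircle(Q[:,:2].astype(np.float32)*1000);print('base',c,r,len(Q))
# tray edge vertices in top, on plane z=.012
hp=np.array([(388,258),(346,222),(350,180),(400,157),(443,188),(440,240)])
for u,v in hp:
    d=b['M'][:3,:3]@np.array([(u-b['cx'])/b['fx'],-(v-b['cy'])/b['fy'],-1]);o=b['M'][:3,3];print((o+d*(.012-o[2])/d[2])[:2].round(4))
E
```

```text
strainer A 254 [ 0.5448 -0.1509]
knob [ 0.5447 -0.1485  0.1096]
strainer B 53 [ 0.545  -0.1498]
knob [ 0.5448 -0.1495  0.1099]
spigot A 234 [ 0.5343  0.166  -0.7376 -0.2501] res 0.0008496199745062571 tilt 37.9 az -161.3 end [0.5204 0.1613 0.1387]
spigot B 124 [ 0.5636  0.1713 -1.3789 -0.3828] res 0.0034402420831687835 tilt 55.1 az -164.5 end [0.5239 0.1603 0.1487]
spigot AB 358 [ 0.5519  0.1849 -1.0819 -0.6024] res 0.0036733493903853827 tilt 51.1 az -150.9 end [0.5223 0.1684 0.1473]
base (609.8801879882812, 192.19161987304688) 75.61383056640625 1407
base (592.3892822265625, 183.86703491210938) 68.88863372802734 837
[ 0.4533 -0.1699]
[ 0.5462 -0.0608]
[ 0.6593 -0.0715]
[ 0.7242 -0.2067]
[ 0.6399 -0.3197]
[ 0.5012 -0.3066]
```

arm_command:
  steps: [0,0,0,-0.14,0,0,0,-0.14,0,0,0,-0.14,0,0,0,-0.14,0,0,0,-0.14,0,0,0,-0.14,0,0,0,-0.14,0,0,0,-0.14]
  hand: 0

```text
t: 0.9
eef_pos: [0.2134, -0.4794, 0.2448]
orientation: [-0.0, 0.716, 0.698, 0.0]
wrist_force: [-0.1, 0.3, 0.0]
finger_gap: 0.0853
grip_force: 0.0
```

arm_command:
  steps: [0,0,0,-0.14,0,0,0,-0.14,0,0,0,-0.14,0,0,0,-0.14,0,0,0,-0.14,0,0,0,-0.14,0,0,0,-0.05,0,0,0,0]

```text
t: 1.7
eef_pos: [0.2134, -0.4794, 0.2449]
orientation: [-0.0, 0.349, 0.937, 0.0]
wrist_force: [0.4, -1.0, -0.3]
finger_gap: 0.0854
grip_force: 0.0
```

arm_command:
  steps: [-0.005,0.04,0,0,-0.005,0.04,0,0,-0.005,0.04,0,0,-0.005,0.04,0,0,-0.005,0.04,0,0,-0.005,0.04,0,0,-0.005,0.04,0,0,-0.003,0.04,0,0]

```text
t: 2.5
eef_pos: [0.4525, -0.2611, 0.2451]
orientation: [-0.0, 0.35, 0.937, -0.0]
wrist_force: [0.4, -0.5, 0.5]
finger_gap: 0.0857
grip_force: 0.0
```

arm_command:
  steps: [0,0.04,0,0,0,0.04,0,0,0,0.035,0,0,0,0.03,0,0,0,0,0,0,0,0,0,0,0,0,0,0,0,0,0,0]

```text
t: 3.3
eef_pos: [0.5457, -0.1535, 0.2454]
orientation: [0.0, 0.35, 0.937, -0.0]
wrist_force: [0.2, 0.6, 0.2]
finger_gap: 0.0854
grip_force: 0.0
```

```bash
python3 - <<'E'
from fit import *
s=manip.state();print(s['eef_pos'],s['orientation'],s['q'].round(2))
c=snap('wrist');save('w1.png',c['frame']);P=pts(c)
Q=P[(np.hypot(P[...,0]-.545,P[...,1]+.15)<.03)&(P[...,2]>.05)]
print(len(Q)); k=Q[Q[:,2]>.107];print('knob',k.mean(0),len(k))
k=Q[(Q[:,2]>.09)&(Q[:,2]<.102)];print('top',len(k),k.min(0),k.max(0))
t=rot(s['orientation']);print(t.round(3), c['T_tool_cam'])
E
```

```text
[ 0.54569052 -0.15352747  0.24543383] [ 7.23182602e-06  3.49738597e-01  9.36847324e-01 -7.25835071e-05] [-0.27  0.21  0.06  1.42 -0.    0.44]
12541
knob [ 0.53814495 -0.14299774  0.31034564] 11480
top 834 [ 0.52897565 -0.16615205  0.09002629] [ 0.55830768 -0.13680532  0.10140864]
[[-0.755  0.655 -0.   ]
 [ 0.655  0.755 -0.   ]
 [-0.    -0.    -1.   ]] [[ 1.09843342e-03  9.64210074e-01  2.65137184e-01  6.63965606e-02]
 [ 9.99999035e-01 -1.28455908e-03  5.28603486e-04  1.12028041e-04]
 [ 8.50269182e-04  2.65136347e-01 -9.64210555e-01 -1.28346664e-01]
 [ 0.00000000e+00  0.00000000e+00  0.00000000e+00  1.00000000e+00]]
```

arm_command:
  steps: [0.003,0,0.02,0,0,0,0.03,0,0,0,0.03,0,0,0,0.03,0,0,0,0.025,0,0,0,0.015,0,0,0,0.007,0,0,0,0,0]

```text
t: 4.15
eef_pos: [0.5433, -0.1511, 0.0877]
orientation: [-0.001, 0.349, 0.937, -0.0]
wrist_force: [-0.1, 0.6, 0.2]
finger_gap: 0.0853
grip_force: 0.0
```

arm_command:
  steps: [0,0,0,0,0,0,0,0,0,0,0,0,0,0,0,0,0,0,0,0,0,0,0,0,0,0,0,0,0,0,0,0]
  hand: 255

```text
t: 4.95
eef_pos: [0.5445, -0.1509, 0.0892]
orientation: [0.001, 0.349, 0.937, -0.0]
wrist_force: [-0.6, -0.1, 5.6]
finger_gap: 0.0281
grip_force: 59.2
```

arm_command:
  steps: [0,0,-0.003,0,0.01,0,0,0,0.01,0,0,0,0.01,0,0,0,0.004,0,0,0,0,0,0,0,0,0,0,0,0,0,0,0]

```text
t: 5.75
eef_pos: [0.5186, -0.1286, 0.0914]
orientation: [0.0, 0.349, 0.937, -0.0]
wrist_force: [0.0, -0.4, -1.3]
finger_gap: 0.0286
grip_force: 59.2
```

arm_command:
  steps: [0.003,0,0,0,0.003,0,0,0,0.003,0,0,0,0.003,0,0,0,0,0,0,0,0,0,0,0,0,0,0,0,0,0,0,0]

```text
t: 6.55
eef_pos: [0.5093, -0.1207, 0.0913]
orientation: [0.0, 0.349, 0.937, -0.0]
wrist_force: [0.5, -0.6, -0.6]
finger_gap: 0.0288
grip_force: 59.2
```

arm_command:
  steps: [0.003,0,0,0,0.003,0,0,0,0.003,0,0,0,0.003,0,0,0,0.003,0,0,0,0,0,0,0,0,0,0,0,0,0,0,0]

```text
t: 7.35
eef_pos: [0.4993, -0.1119, 0.0925]
orientation: [0.002, 0.349, 0.937, -0.001]
wrist_force: [2.1, -4.7, 2.1]
finger_gap: 0.0283
grip_force: 59.0
```

```bash
cat > tube.py <<'E'
from fit import *
def tube():
    s=manip.state();Rt=rot(s['orientation']);p=s['eef_pos']
    c=snap('side');P=pts(c)
    L=(P-p)@Rt   # tool coords
    m=(abs(L[...,1])<.02)&(abs(L[...,0])<.09)&(L[...,2]>.02)&(L[...,2]<.12)&(P[...,2]>.016)
    Q=L[m]
    def f(q):
        a=np.array([q[2],q[3],1]);a/=np.linalg.norm(a)
        return np.linalg.norm(np.cross(Q-[q[0],q[1],.02],a),axis=1)-.015
    r=least_squares(f,[0,0,0,0],loss='soft_l1',f_scale=.001).x
    print('n',len(Q),'axis at tool z=.02:',r[:2].round(4),'lean deg (top to +x positive)',np.degrees(np.arctan(-r[2])).round(1),'ylean',np.degrees(np.arctan(r[3])).round(1),'maxz',Q[:,2].max().round(3),'res',np.median(abs(f(r))).round(4))
    u,v=proj(c,p).astype(int);return c,u,v
E
python3 - <<'E'
from tube import *
c,u,v=tube();save('t1.png',cv2.resize(c['frame'][v-60:v+90,u-100:u+100],None,fx=3,fy=3,interpolation=cv2.INTER_CUBIC))
E
```

```text
n 212 axis at tool z=.02: [-0.0038  0.0004] lean deg (top to +x positive) 8.7 ylean -0.5 maxz 0.076 res 0.0007
```

View pics/t1.png

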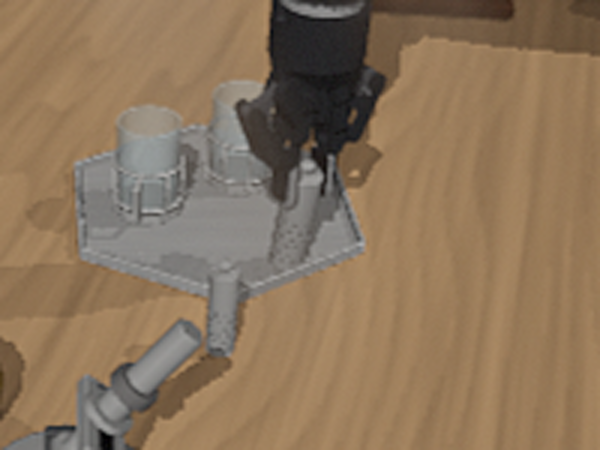

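The picture shows the tube tilting against the rim at crop px (290,250). It leans 8.7° at about 5 N, so I'll continue while lowering.

arm_command:
  steps: [0.004,0,0.0005,0,0.004,0,0.0005,0,0.004,0,0.001,0,0.004,0,0.001,0,0.004,0,0.001,0,0.004,0,0.001,0,0,0,0,0,0,0,0,0]

```text
t: 8.2
eef_pos: [0.4801, -0.0952, 0.0867]
orientation: [0.001, 0.349, 0.937, 0.0]
wrist_force: [1.6, -3.5, 5.5]
finger_gap: 0.028
grip_force: 58.8
```

```bash
python3 - <<'E'
from tube import *
tube()
# spigot refit from side: no end cap
P=pts(np.load('side.npy',allow_pickle=True).item()).reshape(-1,3)
P=P[(P[:,0]>.49)&(P[:,0]<.6)&(P[:,1]>.13)&(P[:,1]<.23)&(P[:,2]>.10)]
ax=np.array([-.58,-.19,.79]);p0=np.array([.5204,.1613,.1387])
for i in range(5):
    t=(P-p0)@ax;m=(t<-.012)&(t>-.040)
    q,e=cyl(P[m],.011,[.534,.166,-.73,-.25]);ax=np.r_[q[2:],1];ax/=np.linalg.norm(ax)
    p0=np.array([q[0],q[1],.12]);t=(P-p0)@ax;r=np.linalg.norm(np.cross(P-p0,ax),axis=1);p0=p0+ax*np.percentile(t[r<.009],90)
print(m.sum(),e,'tilt',np.degrees(np.arccos(ax[2])),'az',np.degrees(np.arctan2(ax[1],ax[0])),'tip',p0)
E
```

```text
n 174 axis at tool z=.02: [-0.0129  0.0005] lean deg (top to +x positive) 26.3 ylean -1.6 maxz 0.071 res 0.0006
148 0.0007503282838788592 tilt 38.32493162830973 az -160.9045068446273 tip [0.52055794 0.16112825 0.13844721]
```

arm_command:
  steps: [0.004,0,0.001,0,0.004,0,0.001,0,0.004,0,0.001,0,0.003,0,0.001,0,0,0,0,0,0,0,0,0,0,0,0,0,0,0,0,0]

```text
t: 9.05
eef_pos: [0.468, -0.0852, 0.0819]
orientation: [-0.001, 0.349, 0.937, -0.0]
wrist_force: [1.5, -3.2, 0.3]
finger_gap: 0.028
grip_force: 59.0
```

```bash
python3 -c "
from tube import *
tube()"
```

```text
n 152 axis at tool z=.02: [-0.0196  0.0008] lean deg (top to +x positive) 37.3 ylean -1.7 maxz 0.066 res 0.0006
```

arm_command:
  steps: [0,0,-0.01,0,0,0,-0.02,0,0,0,-0.025,-0.13,0,0,-0.025,-0.13,0,0,-0.025,-0.13,0,0,-0.025,-0.13,0,0,-0.02,-0.13,0,0,-0.01,-0.13]

```text
t: 9.9
eef_pos: [0.468, -0.0844, 0.2445]
orientation: [0.0, -0.037, 0.999, 0.001]
wrist_force: [-0.1, -0.0, -1.6]
finger_gap: 0.0275
grip_force: 59.5
```

arm_command:
  steps: [0,0,0,-0.13,0,0,0,-0.137,-0.01,0.035,0,0,-0.01,0.04,0,0,-0.01,0.04,0,0,-0.01,0.04,0,0,-0.01,0.035,0,0,0,0.025,0,0]

```text
t: 10.7
eef_pos: [0.4438, 0.1369, 0.2423]
orientation: [-0.001, -0.167, 0.986, 0.001]
wrist_force: [0.4, -0.4, -1.7]
finger_gap: 0.0277
grip_force: 59.6
```

```bash
python3 - <<'E'
from tube import *
s=manip.state();print(s['eef_pos'],s['orientation'],s['q'].round(2),s['wrist_force'])
c,u,v=tube()
w=snap('wrist');np.save('wr.npy',w,allow_pickle=True)
im=np.zeros((600,800,3),np.uint8)
im[:300,:]=cv2.resize(c['frame'][v-40:v+80,max(u-180,0):max(u-180,0)+320],(800,300),interpolation=cv2.INTER_CUBIC)
im[300:,:480]=cv2.resize(w['frame'],(480,300));save('s1.png',im)
E
```

```text
[0.44380523 0.13685707 0.24233142] [-0.00103351 -0.16739739  0.98588834  0.00110408] [ 0.3   0.01 -0.17  1.39  0.   -0.04] [ 0.36449921 -0.44580587 -1.66090736]
n 542 axis at tool z=.02: [-0.0309  0.0252] lean deg (top to +x positive) 37.4 ylean -6.7 maxz 0.119 res 0.0033
```

View pics/s1.png

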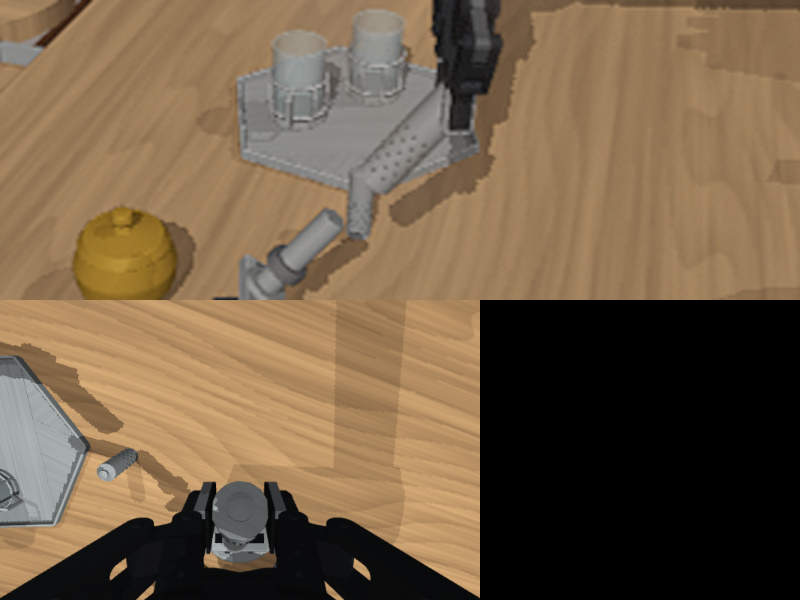

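```bash
cat > rel.py <<'E'
from fit import *
def fitc(P,r,p0,a0):
    p0=np.array(p0);a0=np.array(a0)/np.linalg.norm(a0)
    e1=np.cross(a0,[0,1,0]);e1/=np.linalg.norm(e1);e2=np.cross(a0,e1)
    def g(q):
        a=a0+q[2]*e1+q[3]*e2;a/=np.linalg.norm(a);return p0+q[0]*e1+q[1]*e2,a
    def f(q):
        p,a=g(q);return np.linalg.norm(np.cross(P-p,a),axis=1)-r
    q=least_squares(f,np.zeros(4),loss='soft_l1',f_scale=.001).x
    p,a=g(q);return p,a,np.median(abs(f(q)))
def run(cams=('side','top'),zt=.16):
    s=manip.state();Rt=rot(s['orientation']);tcp=s['eef_pos'];out={}
    mouth=tcp+Rt@[-.0552,0,.0674];ax=Rt@[.606,0,-.795]
    sp0=np.array([.5206,.1611,.1385]);sa=np.array([-.573,-.197,.7955])
    for n in cams:
        P=pts(snap(n)).reshape(-1,3);P=P[P[:,2]>.095]
        t=(P-mouth)@ax;r=np.linalg.norm(np.cross(P-mouth,ax),axis=1)
        T=P[(t>.004)&(t<.068)&(r<.022)]
        t=(P-sp0)@sa;r=np.linalg.norm(np.cross(P-sp0,sa),axis=1)
        S=P[(t>-.042)&(t<-.010)&(r<.018)]
        d=lambda a:(np.degrees(np.arccos(a[2])).round(1),np.degrees(np.arctan2(a[1],a[0])).round(1))
        pt,at,et=fitc(T,.015,mouth,ax);ps,as_,es=fitc(S,.011,sp0,sa)
        q=Rt.T@(pt-ps); m=q-(Rt.T@as_)*((pt-ps)@as_)
        print(n,len(T),len(S),'res',et.round(4),es.round(4),'tube tilt/az',d(at),'spig',d(as_),'tube-spigot offset perp to spigot, tool axes',m.round(4),'along',((pt-ps)@as_).round(4),'mouth',pt.round(4),'tip',ps.round(4))
if __name__=='__main__': run()
E
python3 rel.py
```

```text
side 554 172 res 0.0006 0.0007 tube tilt/az (np.float64(36.5), np.float64(-161.6)) spig (np.float64(38.0), np.float64(-161.8)) tube-spigot offset perp to spigot, tool axes [-0.0005  0.0013 -0.0003] along 0.0447 mouth [0.4944 0.154  0.174 ] tip [0.5205 0.1612 0.1385]
top 4 9 res 0.0001 0.0002 tube tilt/az (np.float64(24.7), np.float64(-161.0)) spig (np.float64(26.6), np.float64(-163.0)) tube-spigot offset perp to spigot, tool axes [ 0.0141 -0.0007  0.0071] along 0.0425 mouth [0.4946 0.1544 0.1743] tip [0.5259 0.1653 0.1433]
```

arm_command:
  steps: [0,-0.0013,0,0,-0.003,0,0.004,0,-0.006,0,0.008,0,-0.006,0,0.008,0,-0.0035,0,0.0045,0,0,0,0,0,0,0,0,0,0,0,0,0]

```text
t: 11.7
eef_pos: [0.463, 0.1391, 0.218]
orientation: [0.0, -0.166, 0.986, 0.0]
wrist_force: [0.2, 0.2, -0.6]
finger_gap: 0.0281
grip_force: 59.7
```

```bash
python3 -c "
from rel import *
run(('side',))
print(manip.state()['wrist_force'])"
```

```text
side 510 167 res 0.0007 0.0007 tube tilt/az (np.float64(36.5), np.float64(-161.9)) spig (np.float64(38.2), np.float64(-162.1)) tube-spigot offset perp to spigot, tool axes [-0.001  -0.0034 -0.0009] along 0.0135 mouth [0.5144 0.1559 0.1498] tip [0.5203 0.1614 0.1383]
[ 0.21475176 -1.11951121 -1.53652077]
```

arm_command:
  steps: [0.001,0.003,0.0008,0,0,0,0,0,0,0,0,0,0,0,0,0,0,0,0,0,0,0,0,0,0,0,0,0,0,0,0,0]

```text
t: 12.55
eef_pos: [0.4611, 0.1415, 0.217]
orientation: [-0.0, -0.166, 0.986, -0.0]
wrist_force: [0.1, 0.2, -2.0]
finger_gap: 0.0278
grip_force: 59.7
```

```bash
python3 -c "
from rel import *
run(('side',))
print(manip.state()['wrist_force'])"
```

```text
side 512 165 res 0.0006 0.0007 tube tilt/az (np.float64(36.4), np.float64(-161.3)) spig (np.float64(36.9), np.float64(-159.8)) tube-spigot offset perp to spigot, tool axes [0.0009 0.0006 0.0007] along 0.0133 mouth [0.5125 0.1585 0.1487] tip [0.521  0.161  0.1388]
[-0.43843518 -0.12316292 -0.15051098]
```

arm_command:
  steps: [-0.0018,0,0.0024,0,-0.0018,0,0.0024,0,-0.0018,0,0.0024,0,-0.0012,0,0.0016,0,-0.0012,0,0.0016,0,-0.0012,0,0.0016,0,0,0,0,0,0,0,0,0]

```text
t: 13.4
eef_pos: [0.4696, 0.1445, 0.205]
orientation: [-0.0, -0.166, 0.986, 0.0]
wrist_force: [0.3, -0.8, -1.5]
finger_gap: 0.0274
grip_force: 59.7
```

arm_command:
  steps: [-0.0012,0,0.0016,0,-0.0012,0,0.0016,0,-0.0012,0,0.0016,0,-0.0012,0,0.0016,0,-0.0012,0,0.0016,0,0,0,0,0,0,0,0,0,0,0,0,0]

```text
t: 14.2
eef_pos: [0.4754, 0.1465, 0.197]
orientation: [0.0, -0.166, 0.986, 0.0]
wrist_force: [1.4, 0.5, -1.3]
finger_gap: 0.0279
grip_force: 59.7
```

```bash
python3 - <<'E'
from tube import *
s=manip.state();print(s['wrist_force'],s['torque'])
c=snap('side');u,v=proj(c,s['eef_pos']).astype(int)
save('s2.png',cv2.resize(c['frame'][v-30:v+90,u-110:u+50],(800,600),interpolation=cv2.INTER_CUBIC))
E
```

```text
[ 1.38844567  0.50116072 -1.30554248] [ 0.13498445 -0.21770296  0.02368915]
```

View pics/s2.png

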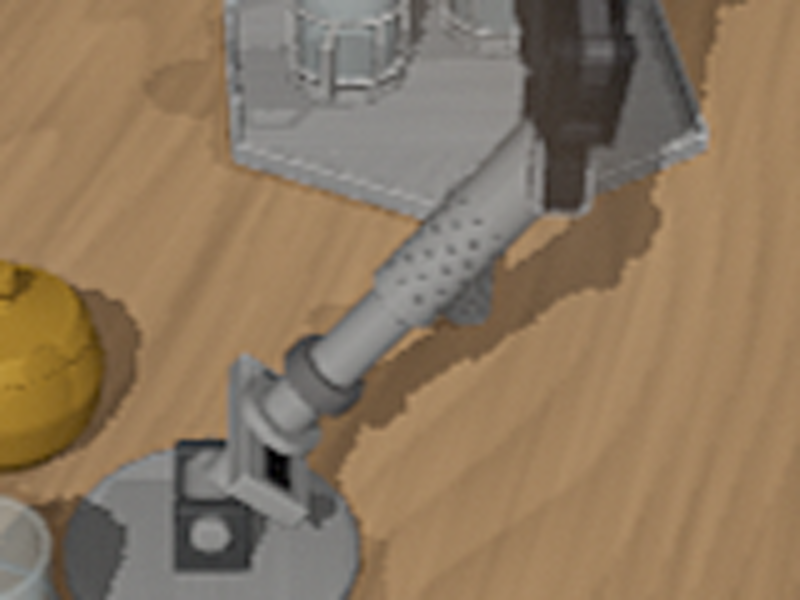

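The mouth sits over the spigot tip at crop px (395,290) with no side force. I'll continue down the axis.

arm_command:
  steps: [-0.0012,0,0.0016,0,-0.0015,0,0.002,0,-0.0015,0,0.002,0,-0.0015,0,0.002,0,-0.0015,0,0.002,0,-0.0015,0,0.002,0,0,0,0,0,0,0,0,0]

```text
t: 15.05
eef_pos: [0.4836, 0.1494, 0.1853]
orientation: [0.0, -0.166, 0.986, 0.0]
wrist_force: [0.5, 0.4, -1.2]
finger_gap: 0.0276
grip_force: 59.7
```

arm_command:
  steps: [-0.0015,0,0.002,0,-0.0015,0,0.002,0,-0.0015,0,0.002,0,-0.0015,0,0.002,0,-0.0015,0,0.002,0,-0.0015,0,0.002,0,0,0,0,0,0,0,0,0]

```text
t: 15.85
eef_pos: [0.4922, 0.1523, 0.1732]
orientation: [0.0, -0.166, 0.986, 0.0]
wrist_force: [2.3, 1.2, -1.0]
finger_gap: 0.0276
grip_force: 59.7
```

arm_command:
  steps: [-0.0015,0,0.002,0,-0.0015,0,0.002,0,-0.0012,0,0.0016,0,-0.0012,0,0.0016,0,-0.0012,0,0.0016,0,0,0,0,0,0,0,0,0,0,0,0,0]

```text
t: 16.65
eef_pos: [0.4984, 0.1545, 0.1645]
orientation: [0.0, -0.166, 0.986, 0.0]
wrist_force: [3.0, 1.2, -1.4]
finger_gap: 0.0275
grip_force: 59.6
```

```bash
python3 - <<'E'
from rel import *
s=manip.state();print(s['wrist_force'],s['torque'])
Rt=rot(s['orientation']);mouth=s['eef_pos']+Rt@[-.0552,0,.0674];ax=Rt@[.606,0,-.795]
c=snap('side');P=pts(c).reshape(-1,3)
t=(P-mouth)@ax;r=np.linalg.norm(np.cross(P-mouth,ax),axis=1)
T=P[(t>.004)&(t<.068)&(r<.022)&(P[:,2]>.05)]
p,a,e=fitc(T,.015,mouth,ax);print(p,np.degrees(np.arccos(a[2])),np.degrees(np.arctan2(a[1],a[0])),e)
tip=np.array([.5206,.1611,.1385]);sa=np.array([-.58,-.197,.79]);sa/=np.linalg.norm(sa)
print('depth est',(tip-mouth)@sa)
E
```

```text
[ 3.04799545  1.21937561 -1.35040064] [ 0.27088363 -0.60767714  0.05651413]
[0.55056147 0.17128903 0.09680239] 37.1186320959739 -162.1728872582144 0.0006639094254956793
depth est 0.052343512473677176
```

arm_command:
  steps: [-0.0016,0,0.0016,0,-0.0012,0,0.0016,0,-0.0013,0,0.0016,0,-0.0012,0,0.0016,0,0,0,0,0,0,0,0,0,0,0,0,0,0,0,0,0]

```text
t: 17.5
eef_pos: [0.5024, 0.1559, 0.1588]
orientation: [-0.0, -0.166, 0.986, -0.0]
wrist_force: [-2.6, -1.0, 6.6]
finger_gap: 0.0273
grip_force: 60.3
```

arm_command:
  steps: [-0.0013,0,0.0016,0,-0.0012,0,0.0016,0,0,0,0,0,0,0,0,0,0,0,0,0,0,0,0,0,0,0,0,0,0,0,0,0]

```text
t: 18.3
eef_pos: [0.5048, 0.1567, 0.1556]
orientation: [-0.0, -0.166, 0.986, -0.0]
wrist_force: [-3.2, -1.4, 6.9]
finger_gap: 0.0278
grip_force: 60.3
```

arm_command:
  steps: [-0.0012,0,0.0016,0,-0.0012,0,0.0016,0,0,0,0,0,0,0,0,0,0,0,0,0,0,0,0,0,0,0,0,0,0,0,0,0]

```text
t: 19.1
eef_pos: [0.507, 0.1574, 0.1525]
orientation: [-0.001, -0.166, 0.986, -0.0]
wrist_force: [-4.0, -1.8, 6.0]
finger_gap: 0.0277
grip_force: 60.3
```

arm_command:
  steps: [-0.0006,0,0.0008,0,-0.0006,0,0.0008,0,0,0,0,0,0,0,0,0,0,0,0,0,0,0,0,0,0,0,0,0,0,0,0,0]

```text
t: 19.9
eef_pos: [0.5081, 0.1578, 0.151]
orientation: [-0.0, -0.166, 0.986, -0.0]
wrist_force: [-3.4, -1.3, 7.6]
finger_gap: 0.0282
grip_force: 60.4
```

arm_command:
  steps: [-0.0006,0,0.0008,0,0,0,0,0,0,0,0,0,0,0,0,0,0,0,0,0,0,0,0,0,0,0,0,0,0,0,0,0]

```text
t: 20.7
eef_pos: [0.5086, 0.158, 0.1502]
orientation: [-0.0, -0.166, 0.986, -0.0]
wrist_force: [-4.5, -1.8, 8.3]
finger_gap: 0.0278
grip_force: 60.4
```

arm_command:
  steps: [-0.0006,0,0.0008,0,0,0,0,0,0,0,0,0,0,0,0,0,0,0,0,0,0,0,0,0,0,0,0,0,0,0,0,0]

```text
t: 21.5
eef_pos: [0.5091, 0.1581, 0.1496]
orientation: [-0.001, -0.166, 0.986, -0.0]
wrist_force: [-4.9, -1.8, 8.9]
finger_gap: 0.0278
grip_force: 60.5
```

arm_command:
  steps: [-0.0006,0,0.0008,0,0,0,0,0,0,0,0,0,0,0,0,0,0,0,0,0,0,0,0,0,0,0,0,0,0,0,0,0]

```text
t: 22.3
eef_pos: [0.5091, 0.1581, 0.1493]
orientation: [-0.001, -0.166, 0.986, -0.0]
wrist_force: [-9.0, -4.1, 13.6]
finger_gap: 0.028
grip_force: 61.0
```

```bash
python3 - <<'E'
from tube import *
s=manip.state();print(s['wrist_force'],s['torque'])
c=snap('side');u,v=proj(c,s['eef_pos']).astype(int)
save('s3.png',cv2.resize(c['frame'][v-20:v+70,u-90:u+30],(800,600),interpolation=cv2.INTER_CUBIC))
E
```

```text
[-8.99331339 -4.06054329 13.59530478] [-0.46796511  1.45993046  0.07012323]
```

View pics/s3.png

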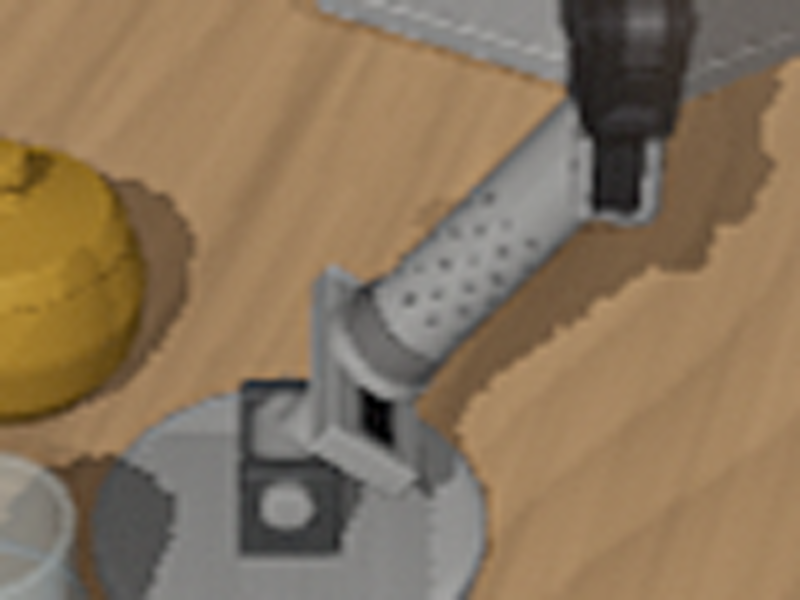

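The force rose to about 17 N with no further motion, and the picture shows the collar on the shoulder at (390,340) with the tube on it. One last light press, then release.

arm_command:
  steps: [-0.0006,0,0.0008,0,0,0,0,0,0,0,0,0,0,0,0,0,0,0,0,0,0,0,0,0,0.0006,0,-0.0008,0,0.0006,0,-0.0008,0]

```text
t: 23.15
eef_pos: [0.5092, 0.1581, 0.1497]
orientation: [-0.0, -0.166, 0.986, -0.0]
wrist_force: [-1.5, -1.2, 3.5]
finger_gap: 0.0277
grip_force: 59.9
```

arm_command:
  steps: [0,0,0,0,0,0,0,0,0,0,0,0,0,0,0,0,0,0,0,0,0,0,0,0,0,0,0,0,0,0,0,0]
  hand: 0

```text
t: 23.95
eef_pos: [0.5101, 0.1586, 0.1486]
orientation: [0.0, -0.166, 0.986, -0.0]
wrist_force: [0.3, 0.2, -0.5]
finger_gap: 0.0854
grip_force: 0.0
```

arm_command:
  steps: [0,0,-0.005,0,0,0,-0.01,0,0,0,-0.02,0,0,0,-0.03,0,0,0,-0.03,0,0,0,-0.03,0,0,0,-0.02,0,0,0,0,0]

```text
t: 24.75
eef_pos: [0.5112, 0.1589, 0.2977]
orientation: [0.003, -0.166, 0.986, 0.0]
wrist_force: [0.2, -0.6, 0.5]
finger_gap: 0.0857
grip_force: 0.0
```

```bash
python3 - <<'E'
from rel import *
s=manip.state();print(s['eef_pos'],s['wrist_force'])
c=snap('side');P=pts(c).reshape(-1,3)
sa=np.array([-.58,-.197,.79]);sa/=np.linalg.norm(sa);m0=np.array([.5206,.1611,.1385])-.07*sa
t=(P-m0)@sa;r=np.linalg.norm(np.cross(P-m0,sa),axis=1)
T=P[(t>.004)&(t<.09)&(r<.022)];p,a,e=fitc(T,.015,m0,sa);t=(P-p)@a;r=np.linalg.norm(np.cross(P-p,a),axis=1)
print(p,np.degrees(np.arccos(a[2])),np.degrees(np.arctan2(a[1],a[0])),e,'top extent',t[(r<.012)&(t<.13)].max())
u,v=proj(c,[.54,.165,.13]).astype(int)
save('s4.png',cv2.resize(c['frame'][v-75:v+75,u-100:u+100],(800,600),interpolation=cv2.INTER_CUBIC))
E
```

```text
[0.51117563 0.15888846 0.29774215] [ 0.1698881  -0.63754893  0.45792841]
[0.56106344 0.17498339 0.08309242] 37.89678828515078 -161.22354702412193 0.0006606467762202851 top extent 0.10685847212227806
```

View pics/s4.png

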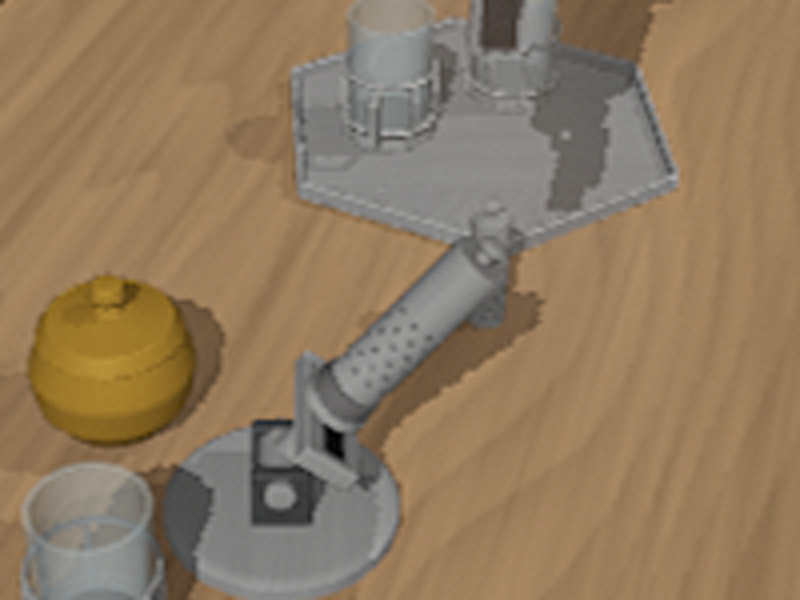

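The strainer is home: mouth on the collar at (350,390), knob at (490,255). Everything else is in place and the gripper is clear, so I'll hand in.

```bash
python3 -c "
from h import *
print(ticket.hand_in())"
```

```text
the job is handed in; nothing more can be done
None
```

The strainer is home on the spigot with the collar down on the shoulder, it has been released, and the job was handed in at about 25 s; the axial push peaked at about 17 N in the readings, and no verdict came back.

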